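# Spin-check a vial carousel and park it on its mark

## Robot

A 6-joint arm with a two-finger parallel gripper is mounted at the origin on a cart in front of the work surface, level with it; the furniture and walls round the work are solid. World frame = base frame: x ahead of the robot, y to its left, z up, the work surface at z = 0. Lengths are in m, angles in degrees, forces in N, time in s.
With the tool pointing down it reaches from about 0.3 to 0.75 m from the base axis. Payload 8.5 kg.
Tool frame: the origin (TCP) lies on the centre line of the jaws, within the pads' length; the fingertips stand 14 mm ahead of it and the grasp point (between the pads) lies 5 mm behind it; z points along the fingers, y is the direction in which the jaws open and shut (so a half turn about z gives the same grasp; the last joint's range is limited). The gripper opens to 85 mm and grips with 20 to 120 N. Pads are 22 mm wide; open, the fingers measure 114 mm over their backs; the gripper's body (76 mm by 85 mm) begins 54 mm behind the grasp point. The pads swing forward as they close: fully open they stand 13 mm farther back than shut.
Start: joints at [-76.106, 21.807, 74.336, -0, 83.858, -12.336], TCP at [0.243, -0.493, 0.245] pointing down, gripper open.
Joint ranges: [-178.18, 178.18], [-50.72, 133.34], [12.68, 142.11], [-81.47, 261.47], [9.98, 163.14], [-165.26, 165.26]. Speed limits (degrees/s): [136.94, 136.94, 180, 180, 180, 180].

## Interface

Orientations are given as a 3x3 rotation matrix whose columns are the frame's x, y, z axes.
In Python, from rig import env, optics, order, finder gives the robot as it stands.
- The arm moves only by the tool play_rows, never from a script. Its argument "commands" is a list of rows, each an object of numbers: "grip": the closure, from -1 (fully open) to 1 (shut); "x", "y", "z": the shift along the tool's x, y, z in m; "rx", "ry", "rz": the turn, a rotation vector about the tool's x, y, z in rad. A call has 1 to 12 rows; each row shifts and turns the commanded pose from where the row before left it, along the tool's axes as they then stand; what a row does not reach is not made up. A row lasts 1/8 s, in which the tool goes at most 62.5 mm and 10.7 degrees, less where a joint would pass 70% of its speed; a pose out of reach is approached as far as the arm can. A call is refused whole if a number of a shift passes 0.0625 or a number of a turn 0.188, either way. A call with a gripper value outside its range is refused whole. The fingers move at their own pace and stop on an object; "squeeze" is the grip in N (left out, the last holds). Time passes only in rows, so rows that do not move let the fingers close. It gives the time, the measured TCP pose, the force and the opening at its end, in the units of the state.
- env.observe(): the state, without advancing time (a new reading comes with each control period).
- optics.get_image(name): name is "side" or "top"; returns a dict with "color" (480x640x3 uint8, blue, green, red), "range_z" (480x640 float32, m along the optical axis (not along the pixel's ray), 0 where there is no reading), "fov_y" (degrees; the focal length in pixels is half the picture's height over the tangent of half this angle, whatever the lens; pixels are square), "cx", "cy" (the principal point, pixels), "cam_to_world" (4x4, takes a point from camera to world coordinates). Camera axes: x right, y down, z forward; pixel columns grow to the right and rows downward; lengths in m; the calibration is good to about 2 mm. A picture is of the moment at which its call begins.
- order.close_job(): hands the job in, once; it reports no verdict.
Trained networks look in the newest picture that a camera, given by its name, has taken for a name from the list of things; names that differ only in an ending like _2 or _b are one class to them, and where a whole thing is asked for, a point or a joint stands for the part that bears it (a point fixed in the world has none). Each returns a list of dicts, best first, with "conf" (0 to 1); they miss things now and then, are a little off and sometimes report something else, mostly with a low value. They report only what shows in the picture. A call takes as long as a camera call.
- finder.boxes_of(camera, thing): "point" ([x, y, z] in m, in world coordinates, good to about 4 mm: the middle of the surface that is visible of it).
The state is a dict: "time_s": time; "q": joint angles; "qvel": joint speeds; "joint_efforts": joint torques, N m; "position": TCP position; "tool_rot": TCP orientation; "ft_force": force on the tool from outside, world axes, zero at the start; "wrist_torque": the same for the moment, N m; "grip_width": finger opening in m.
Only numpy, scipy, OpenCV 4.12 (cv2) and the standard library are available. Lean on these libraries where they do the work, as an engineer would, in place of code of your own. Each camera call takes 0.05 s, during which the arm holds its last target.

## Task

Check the bearing of the vial carousel: with a fingertip flick its orange thumb tab so that the wheel spins counter-clockwise (seen from above) and coasts freely, and let the red mark go by the white home plate at least once. On a later pass brake the turning wheel with a fingertip on its black rim so that the red mark stops in front of the white plate; the mark must come to its place by coasting, not be pushed or dragged there; pinch nothing and leave the things standing around alone. Finish while still holding the wheel there: the fingertip stays pressed on the wheel at the end.

Things in the scene. Friction and masses are not known exactly. Their poses are not given: they have to be found in the camera images.
- turn (a joint): wheel's angle about its upright axis, rad, grows counter-clockwise from above, no stops, counts on each turn. 0, 2 pi, 4 pi.. = mark at the middle of home. Starts between -5.0 and -2.2, so the mark passes home first at 0, then at 2 pi. Friction is low: let go at 3 rad/s it takes some 10 s to slow to 0.6 rad/s, later stops by itself; a fingertip pressed on the rim stops it almost at once.
- wheel: grey disc 250 mm wide, 14 mm thick, 0.8 kg, on a fixed stand; origin on its axis at its flat top, 60 mm above the worktop. Hub and five capped vials are fixed in it within 47 mm of the axis, up to 40 mm above the top; further out only the orange tab stands up. Outer 24 mm of the top: black rubber rim, where to brake. The bearing is sprung: pressed with 5 to 16 N the wheel sinks up to 5 mm.
- tab: orange thumb tab (only one), opposite the red mark; turns with the wheel. Origin: foot of its push face, on the disc top, 80 mm from the axis; x points away from the axis, y counter-clockwise, the way to push. The upright flat face is 30 mm wide (65 to 95 mm from the axis), 28 mm high; behind it the back slopes down to the disc over about 33 mm.
- mark (a point): red mark: radial stripe 7 mm wide across the black rim and down its edge; the point lies on the disc top, 120 mm from the axis; turns with the wheel
- home (a point): middle of home: fixed point 120 mm from the axis, level with the disc top, where the mark shall stop. Just outside, 11 mm clear of the wheel's edge, lies the fixed curved white home plate, about 57 mm long along the rim, its top level with the disc; it is on the robot's side of the wheel, up to 0.6 rad to either side
- timer: white bench timer, 54 x 66 x 22 mm, stands loose to the right; origin under its middle
- green_bottle: small white bottle with green cap, 45 mm wide, 83 mm high, loose, to the right; origin under its middle
- red_bottle: small white bottle with red cap, 45 mm wide, 83 mm high, loose, to the right; origin under its middle
- vial_rack: empty white vial rack, 60 x 170 x 30 mm, loose, to the left; origin under its middle
- marker: white marker pen with red cap, 135 mm long, lies loose at the left front; origin under its middle
- tape: roll of tape lying flat, 76 mm wide, 15 mm high, loose, behind the carousel; origin under its middle
- beaker_small: clear beaker, 71 mm wide and high, loose, behind the carousel; origin under its middle

How it is judged (in metres and radians):
On the way, in this order (a step that is already met when the one before it is completed fails the run):
1. the wheel coasts counter-clockwise, untouched (velocity of joint turn above 0.6 rad/s and contact force between the fingers and wheel below 0.1 N), for 0.2 s.
2. the mark has gone by the home plate once and comes round again, the wheel turning freely (value of joint turn above 3.6 rad and velocity of joint turn above 0.1 rad/s and contact force between the fingers and wheel below 0.1 N), for 0.1 s.
At the end, for the whole second after the job is handed in: the wheel stands still with the middle of the red mark within 25 mm of the middle of the home position, after the mark has passed it at least once, and a fingertip presses on the wheel with more than 0.5 N (value of joint turn above 5.5 rad and horizontal distance between mark and home below 0.025 m and velocity of joint turn between -0.05 and 0.05 rad/s and contact force between the fingers and wheel above 0.5 N); the arm keeps its last pose, push and grip.
It fails at once if the tab is pushed while the mark is within about 45 degrees of home (the mark must come home by coasting) (contact force between the fingers and tab above 0.3 N and horizontal distance between mark and home below 0.09 m).
It fails at once if after the first pass, the fingers stop or slowly drag the wheel beside home (mark between about 24 and 75 degrees off) (value of joint turn above 4.5 rad and contact force between the fingers and wheel above 1 N and velocity of joint turn below 0.3 rad/s and horizontal distance between mark and home between 0.05 and 0.145 m).
It fails at once if a bystander is moved or lifted (distance of any of timer, green_bottle, red_bottle, vial_rack, marker, tape, beaker_small from where it was at the start of the episode above 0.02 m).
It also fails if it takes over 64 s, if anything falls off the work surface, if the arm or the gripper's body presses on something with over 40 N, if the wrist force passes 120 N, or if a joint passes its speed limit or range.

## Working session

There is one attempt and no reset: what is moved stays moved. The work goes in short steps, Python scripts to look and compute and a tool call to move; the robot and the scene stay as the last step left them, time stands still between calls to the robot, and variables do not carry over. Pictures are saved under pics/ and viewed, and the job is handed in when it is done.

Besides the shell and the picture viewer there is one more tool, called after "Emit:" in YAML: its name, and indented under it one key for each argument. play_rows: Moves the arm, as the interface text tells. Its arguments: {"type":"object","properties":{"commands":{"type":"array"},"squeeze":{"type":"number"}},"required":["commands"]}

```bash
ls; mkdir -p pics; python3 - <<'E'
from rig import env, optics, order, finder
import cv2
s=env.observe(); print(s['time_s'],s['position'],s['tool_rot'],s['q'],s['grip_width'])
for n in ('side','top'):
    im=optics.get_image(n); cv2.imwrite(f'pics/{n}0.png',im['color'])
    print(n,im['fov_y'],im['cx'],im['cy'],im['cam_to_world'])
for t in ['wheel','tab','mark','timer','green_bottle','red_bottle','vial_rack','marker','tape','beaker_small']:
    for n in('top','side'):
        r=finder.boxes_of(n,t); print(t,n,[(x['conf'],x['point']) for x in r[:2]])
E
```

```text
pics
0.0 [ 0.24302769 -0.49308175  0.24470828] [[ 8.97002575e-01  4.42025178e-01 -3.50642639e-04]
 [ 4.42025207e-01 -8.97001511e-01  1.41602149e-03]
 [ 3.11390172e-04 -1.42516780e-03 -9.99998936e-01]] [-7.61043750e+01  2.18402807e+01  7.43864736e+01 -1.83200825e-05
  8.38568282e+01 -1.23375560e+01] 0.08532779201018248
side 51.48968036378716 320.79971940104355 246.64435865341838 [[-0.98646337 -0.09497007  0.13368135  0.40887696]
 [-0.16364608  0.51800621 -0.83957699  0.90687001]
 [ 0.01048691 -0.85008838 -0.52653563  0.66896708]
 [ 0.          0.          0.          1.        ]]
top 44.47692821919716 312.3402135663786 241.32733819687462 [[-0.01454137 -0.99481623  0.10064399  0.42125853]
 [-0.99985728  0.01533278  0.00709439 -0.05310408]
 [-0.00860077 -0.10052647 -0.99489721  1.57252973]
 [ 0.          0.          0.          1.        ]]
wheel top [(0.58, [0.5479, -0.0417, 0.062]), (0.4, [0.7752, -0.1204, 0.0131])]
wheel side [(0.24, [0.4427, 0.3842, 0.0194])]
tab top [(0.67, [0.4715, -0.0557, 0.0762])]
tab side [(0.64, [0.4721, -0.042, 0.0765])]
mark top [(0.97, [0.5501, -0.0449, 0.0654])]
mark side [(0.88, [0.5487, -0.0094, 0.0625]), (0.57, [0.7748, -0.1113, 0.0154])]
timer top [(0.85, [0.4021, -0.4199, 0.0139]), (0.71, [0.4388, 0.3678, 0.0131])]
timer side []
green_bottle top [(0.86, [0.525, -0.433, 0.0669])]
green_bottle side [(0.61, [0.5243, -0.4271, 0.0485])]
red_bottle top [(0.9, [0.6328, -0.3952, 0.0617])]
red_bottle side [(0.88, [0.634, -0.3902, 0.0463])]
vial_rack top [(0.61, [0.4413, 0.3664, 0.0169])]
vial_rack side [(0.95, [0.4444, 0.3839, 0.0192])]
marker top [(0.81, [0.3801, 0.2702, 0.0139])]
marker side [(0.82, [0.3813, 0.2746, 0.015])]
tape top [(0.59, [0.7776, -0.1226, 0.015])]
tape side [(0.66, [0.7764, -0.1111, 0.0133])]
beaker_small top [(0.56, [0.7802, 0.0765, 0.0164])]
beaker_small side [(0.9, [0.7643, 0.0879, 0.0451])]
```

View pics/top0.png

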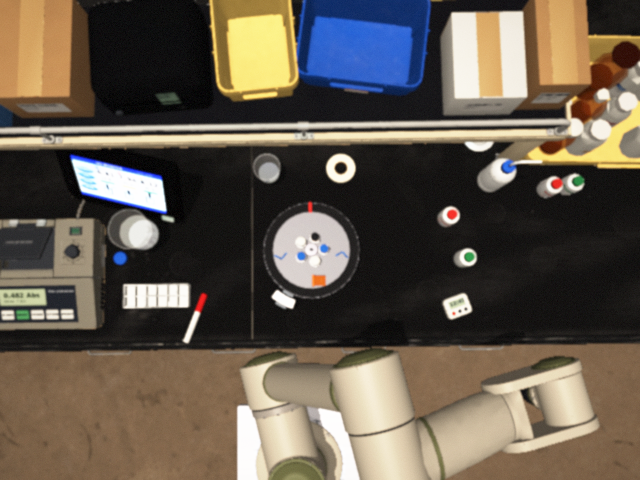

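View pics/side0.png

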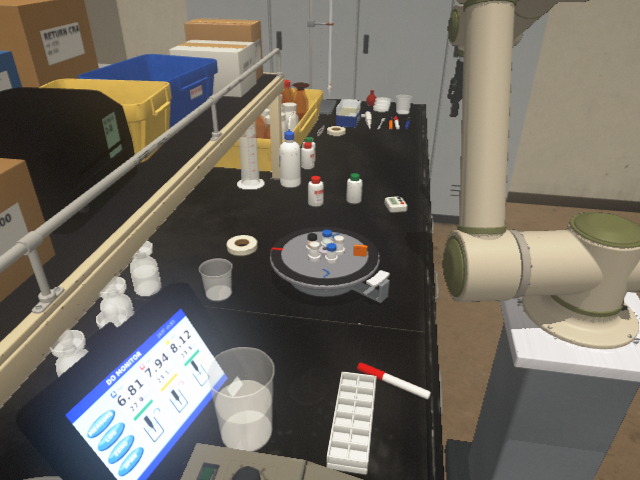

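```bash
cat > h.py <<'E'
from rig import env, optics, order, finder
import cv2, numpy as np
def ray(im,uv,z):
    uv=np.atleast_2d(uv).astype(float); f=240/np.tan(np.radians(im['fov_y']/2)); T=im['cam_to_world']
    d=np.c_[(uv[:,0]-im['cx'])/f,(uv[:,1]-im['cy'])/f,np.ones(len(uv))]@T[:3,:3].T
    k=(z-T[2,3])/d[:,2]; return T[:3,3]+d*k[:,None]
def proj(im,p):
    f=240/np.tan(np.radians(im['fov_y']/2)); T=im['cam_to_world']
    c=(np.atleast_2d(p)-T[:3,3])@T[:3,:3]; return np.c_[im['cx']+f*c[:,0]/c[:,2],im['cy']+f*c[:,1]/c[:,2]]
def masks(im):
    hsv=cv2.cvtColor(im['color'],cv2.COLOR_BGR2HSV); H,S,V=cv2.split(hsv)
    return ((H<4)|(H>174))&(S>150)&(V>90), (H>=5)&(H<18)&(S>150)&(V>120), (S<60)&(V>170), (S<60)&(V>90)
E
python3 - <<'E'
from h import *
for n in('top','side'):
    im=optics.get_image(n); r,o,w,g=masks(im)
    uc=proj(im,[0.55,-.043,.06])[0]; print(n,uc)
    V,U=np.mgrid[:480,:640]; P=ray(im,np.c_[U.ravel(),V.ravel()],.06)
    rad=np.hypot(P[:,0]-.55,P[:,1]+.043).reshape(480,640)
    for nm,m,lo,hi in(('red',r,.09,.14),('orange',o,.0,.13),('white',w,.125,.19)):
        q=m&(rad<hi)&(rad>lo); print(nm,q.sum(),U[q].mean(),V[q].mean(),ray(im,[U[q].mean(),V[q].mean()],.06)[0])
    # grey disc ellipse
    q=((g&(rad<.115))).astype(np.uint8)
    q=cv2.morphologyEx(q,cv2.MORPH_CLOSE,np.ones((5,5)))
    c=max(cv2.findContours(q,0,1)[0],key=cv2.contourArea)[:,0,:]
    p=cv2.convexHull(c)[:,0,:]; X=ray(im,p,.06)
    A=np.c_[2*X[:,:2],np.ones(len(X))]; s=np.linalg.lstsq(A,(X[:,:2]**2).sum(1),rcond=None)[0]
    print('disc',s[:2],np.sqrt(s[2]+s[:2]@s[:2]),len(p))
    x,y=int(uc[0]),int(uc[1]); crop=im['color'][y-70:y+80,x-80:x+80]; cv2.imwrite(f'pics/{n}1.png',cv2.resize(crop,None,fx=4,fy=4))
E
```

```text
top [312.74015583 250.65886309]
red 48 309.8958333333333 206.25 [ 0.66622701 -0.03728536  0.06      ]
orange 111 318.5405405405405 280.13513513513516 [ 0.47368522 -0.05680911  0.06      ]
white 246 283.130081300813 299.2073170731707 [0.42618535 0.03478661 0.06      ]
disc [ 0.55326283 -0.0380293 ] 0.10075190088653381 41
side [325.1084628  251.99977094]
red 28 275.89285714285717 248.39285714285714 [ 0.66413897 -0.03790714  0.06      ]
orange 140 359.9714285714286 249.81428571428572 [ 0.47243569 -0.06674153  0.06      ]
white 296 324.02364864864865 264.01013513513516 [0.54463331 0.00615714 0.06      ]
disc [ 0.55145501 -0.03981941] 0.0990624825489145 34
```

```bash
ls pics
```

```text
side0.png
side1.png
top0.png
top1.png
```

View pics/top1.png

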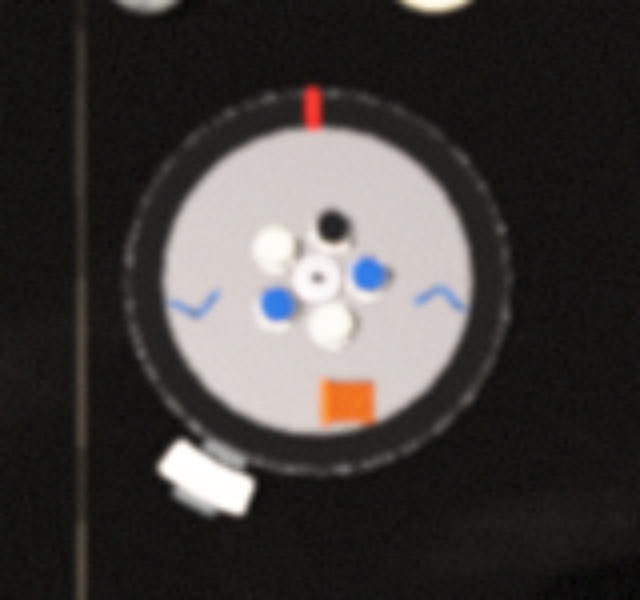

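View pics/side1.png

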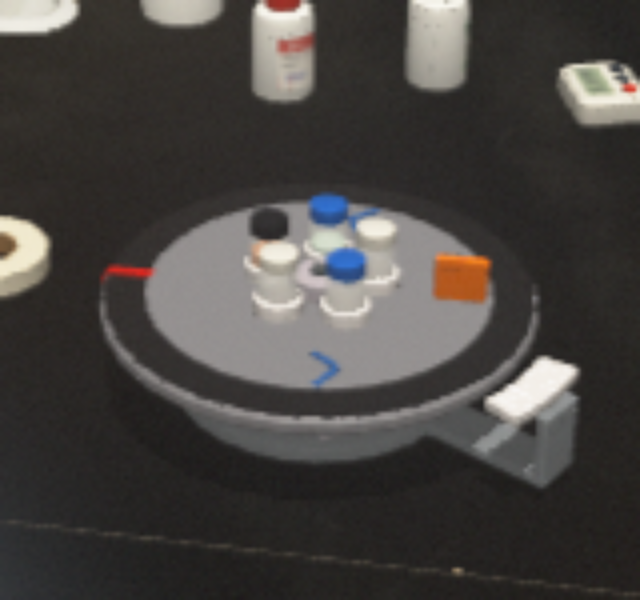

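Emit:
play_rows:
  commands:
    - {"grip":1,"x":0.0365,"y":-0.0271}
    - {"grip":1,"x":0.0365,"y":-0.0271}
    - {"grip":1,"x":0.0365,"y":-0.0271}
    - {"grip":1,"x":0.0365,"y":-0.0271}
    - {"grip":1,"x":0.0365,"y":-0.0271}
    - {"grip":1,"x":0.0365,"y":-0.0271}
    - {"grip":1,"x":0.0365,"y":-0.0271}
    - {"grip":1,"x":0.0365,"y":-0.0271}
    - {"grip":1,"x":0.0365,"y":-0.0271}
    - {"grip":1,"x":0.0365,"y":-0.0271}
    - {"grip":1}
    - {"grip":1}
  squeeze: 20

```text
invalid input at $.commands[0]: expected keys grip, x, y, z, rx, ry, rz
```

Emit:
play_rows:
  commands:
    - {"grip":1,"x":0.0365,"y":-0.0271,"z":0,"rx":0,"ry":0,"rz":0}
    - {"grip":1,"x":0.0365,"y":-0.0271,"z":0,"rx":0,"ry":0,"rz":0}
    - {"grip":1,"x":0.0365,"y":-0.0271,"z":0,"rx":0,"ry":0,"rz":0}
    - {"grip":1,"x":0.0365,"y":-0.0271,"z":0,"rx":0,"ry":0,"rz":0}
    - {"grip":1,"x":0.0365,"y":-0.0271,"z":0,"rx":0,"ry":0,"rz":0}
    - {"grip":1,"x":0.0365,"y":-0.0271,"z":0,"rx":0,"ry":0,"rz":0}
    - {"grip":1,"x":0.0365,"y":-0.0271,"z":0,"rx":0,"ry":0,"rz":0}
    - {"grip":1,"x":0.0365,"y":-0.0271,"z":0,"rx":0,"ry":0,"rz":0}
    - {"grip":1,"x":0.0365,"y":-0.0271,"z":0,"rx":0,"ry":0,"rz":0}
    - {"grip":1,"x":0.0365,"y":-0.0271,"z":0,"rx":0,"ry":0,"rz":0}
    - {"grip":1,"x":0,"y":0,"z":0,"rx":0,"ry":0,"rz":0}
    - {"grip":1,"x":0,"y":0,"z":0,"rx":0,"ry":0,"rz":0}
  squeeze: 20

```text
time_s: 2.7
position: [0.4506, -0.0892, 0.2453]
tool_rot: [[0.897, 0.442, -0.0], [0.442, -0.897, -0.0], [-0.0, 0.0, -1.0]]
ft_force: [-0.7, 0.0, 0.1]
grip_width: 0.0001
```

Emit:
play_rows:
  commands:
    - {"grip":1,"x":0,"y":0,"z":0.04,"rx":0,"ry":0,"rz":0}
    - {"grip":1,"x":0,"y":0,"z":0.05,"rx":0,"ry":0,"rz":0}
    - {"grip":1,"x":0,"y":0,"z":0.04,"rx":0,"ry":0,"rz":0}
    - {"grip":1,"x":0,"y":0,"z":0.026,"rx":0,"ry":0,"rz":0}
    - {"grip":1,"x":0,"y":0,"z":0,"rx":0,"ry":0,"rz":0}

```text
time_s: 3.32
position: [0.4498, -0.0897, 0.0883]
tool_rot: [[0.898, 0.44, -0.003], [0.44, -0.898, 0.001], [-0.002, -0.003, -1.0]]
ft_force: [0.4, 0.2, 0.8]
grip_width: -0.0003
```

```bash
python3 - <<'E'
from h import *
for n in('side','top'):
    im=optics.get_image(n); cv2.imwrite(f'pics/{n}2.png',im['color'])
s=env.observe(); print(s['time_s'],s['position'],s['ft_force'],s['q'])
E
```

```text
3.425 [ 0.45098908 -0.08982855  0.09014904] [0.47919289 0.57723328 0.28890847] [-2.60667766e+01  2.39638670e+01  1.01457418e+02 -5.35517350e-03
  5.45163652e+01  3.77715995e+01]
```

View pics/side2.png

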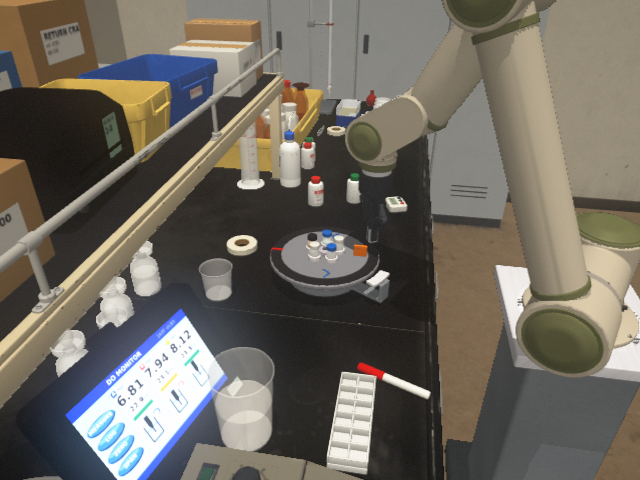

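View pics/top2.png

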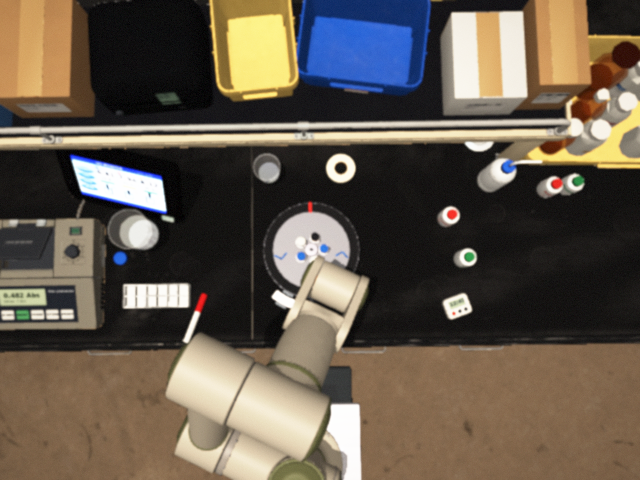

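Emit:
play_rows:
  commands:
    - {"grip":1,"x":0,"y":0,"z":0.012,"rx":0,"ry":0,"rz":0}
    - {"grip":1,"x":0,"y":0,"z":0,"rx":0,"ry":0,"rz":0}

```text
time_s: 3.68
position: [0.4505, -0.0889, 0.0771]
tool_rot: [[0.897, 0.442, -0.0], [0.442, -0.897, 0.0], [-0.0, -0.0, -1.0]]
ft_force: [-0.7, -0.3, 0.4]
grip_width: -0.0001
```

Emit:
play_rows:
  commands:
    - {"grip":1,"x":0,"y":0,"z":0.003,"rx":0,"ry":0,"rz":0}
    - {"grip":1,"x":0,"y":0,"z":0,"rx":0,"ry":0,"rz":0}

```text
time_s: 3.92
position: [0.4507, -0.0889, 0.0743]
tool_rot: [[0.897, 0.442, -0.0], [0.442, -0.897, 0.0], [-0.0, -0.0, -1.0]]
ft_force: [0.9, 0.7, -0.0]
grip_width: -0.0003
```

Emit:
play_rows:
  commands:
    - {"grip":1,"x":0,"y":0,"z":0.003,"rx":0,"ry":0,"rz":0}
    - {"grip":1,"x":0,"y":0,"z":0,"rx":0,"ry":0,"rz":0}

```text
time_s: 4.18
position: [0.4509, -0.0891, 0.0715]
tool_rot: [[0.897, 0.442, 0.001], [0.442, -0.897, -0.0], [0.0, 0.001, -1.0]]
ft_force: [-1.5, -0.3, 6.2]
grip_width: 0.0002
```

Emit:
play_rows:
  commands:
    - {"grip":1,"x":0,"y":0,"z":-0.05,"rx":0,"ry":0,"rz":0}
    - {"grip":1,"x":0.0266,"y":-0.0276,"z":0,"rx":0,"ry":0,"rz":0}
    - {"grip":1,"x":0.0266,"y":-0.0276,"z":0,"rx":0,"ry":0,"rz":0}
    - {"grip":1,"x":0,"y":0,"z":0,"rx":0,"ry":0,"rz":0}

```text
time_s: 4.68
position: [0.4742, -0.0141, 0.1213]
tool_rot: [[0.896, 0.445, 0.0], [0.445, -0.896, 0.0], [0.0, -0.0, -1.0]]
ft_force: [-0.1, -0.1, 0.3]
grip_width: -0.0002
```

```bash
cat >> h.py <<'E'
C=np.array([.5524,-.039])
def turn(n,save=None):
    im=optics.get_image(n); r,o,w,g=masks(im)
    V,U=np.mgrid[:480,:640]; P=ray(im,np.c_[U.ravel(),V.ravel()],.06); d=P[:,:2]-C
    rad=np.hypot(*d.T).reshape(480,640)
    q=r&(rad<.128)&(rad>.095); q2=o&(rad<.125)&(rad>.05)
    if save: cv2.imwrite(f'pics/{save}.png',im['color'])
    a=np.degrees(np.arctan2(d[:,1],d[:,0])).reshape(480,640)
    def mean(m): return (np.degrees(np.angle(np.exp(1j*np.radians(a[m])).mean())) if m.sum()>3 else None, int(m.sum()))
    return mean(q),mean(q2)
E
python3 - <<'E'
from h import *
print(turn('side','side3'),turn('top','top3')); s=env.observe(); print(s['time_s'],s['position'])
E
```

```text
((np.float64(-4.344165844686573), 28), (np.float64(-166.2876049395437), 140)) ((np.float64(-3.9621159510053285), 48), (None, 0))
4.775 [ 0.47390445 -0.01588764  0.1211582 ]
```

View pics/side3.png

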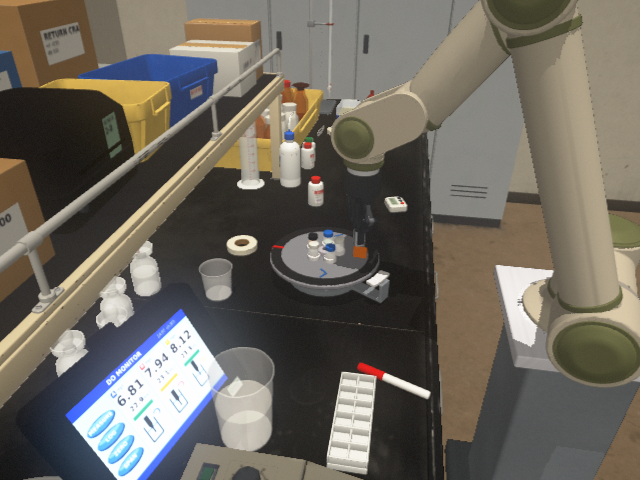

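```bash
python3 - <<'E'
from h import *
for i,f in enumerate(('top0','top3','side0','side3')):
    c=cv2.imread(f'pics/{f}.png'); r,o,w,g=masks({'color':c})
    V,U=np.mgrid[:480,:640]
    q=r&(abs(U-310)<60)&(abs(V-250)<70); print(f,q.sum(),U[q].mean(),V[q].mean())
E
```

```text
top0 48 309.8958333333333 206.25
top3 49 313.59183673469386 206.3673469387755
side0 43 290.6511627906977 223.51162790697674
side3 44 291.1363636363636 222.77272727272728
```

Emit:
play_rows:
  commands:
    - {"grip":1,"x":0.0096,"y":-0.0081,"z":0,"rx":0,"ry":0,"rz":0}
    - {"grip":1,"x":0,"y":0,"z":0.0383,"rx":0,"ry":0,"rz":0}
    - {"grip":1,"x":0,"y":0,"z":0,"rx":0,"ry":0,"rz":0}
    - {"grip":1,"x":0,"y":0,"z":0,"rx":0,"ry":0,"rz":0}

```text
time_s: 5.28
position: [0.4795, -0.0046, 0.0838]
tool_rot: [[0.897, 0.441, 0.001], [0.441, -0.897, -0.0], [0.001, 0.0, -1.0]]
ft_force: [0.1, -0.5, 0.1]
grip_width: 0.0
```

```bash
python3 - <<'E'
from h import *
print(turn('side','side4'),turn('top','top4')); s=env.observe(); print(s['time_s'],s['position'],s['ft_force'])
c=cv2.imread('pics/side4.png')[190:310,250:410]; cv2.imwrite('pics/side4c.png',cv2.resize(c,None,fx=4,fy=4))
E
```

```text
((np.float64(-8.83034789430928), 27), (np.float64(-173.5155373378281), 50)) ((np.float64(-8.36705528764123), 47), (None, 0))
5.375 [ 0.47966713 -0.00464503  0.08413016] [0.60373695 0.04444429 0.65360367]
```

View pics/side4c.png

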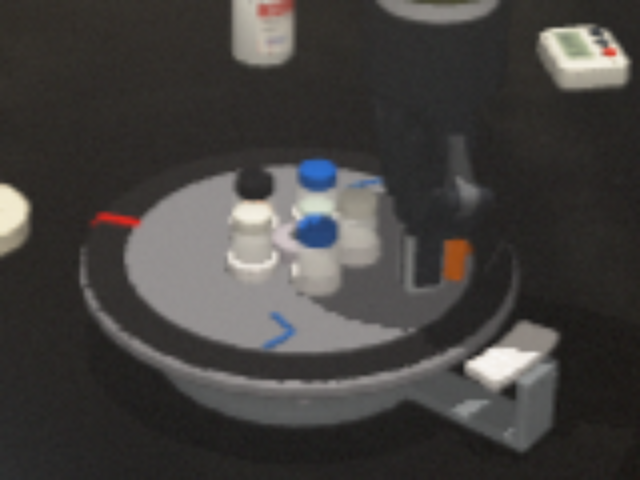

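Emit:
play_rows:
  commands:
    - {"grip":1,"x":-0.006,"y":0.0071,"z":0,"rx":0,"ry":0,"rz":0}
    - {"grip":1,"x":-0.0106,"y":0.0128,"z":0,"rx":0,"ry":0,"rz":0}
    - {"grip":1,"x":-0.0103,"y":0.0229,"z":0,"rx":0,"ry":0,"rz":0}
    - {"grip":1,"x":-0.0026,"y":0.0263,"z":0,"rx":0,"ry":0,"rz":0}
    - {"grip":1,"x":0,"y":0.009,"z":-0.03,"rx":0,"ry":0,"rz":0}
    - {"grip":1,"x":0,"y":0,"z":-0.02,"rx":0,"ry":0,"rz":0}
    - {"grip":1,"x":-0.0166,"y":-0.0073,"z":0,"rx":0,"ry":0,"rz":0}
    - {"grip":1,"x":-0.0166,"y":-0.0073,"z":0,"rx":0,"ry":0,"rz":0}

```text
time_s: 6.38
position: [0.45, -0.0901, 0.1333]
tool_rot: [[0.897, 0.441, 0.0], [0.441, -0.897, -0.0], [0.0, 0.001, -1.0]]
ft_force: [-0.5, 0.0, 0.4]
grip_width: 0.0001
```

```bash
python3 - <<'E'
from h import *
for i in range(4):
    s=env.observe(); print(s['time_s'],turn('side','side5' if i==0 else None),turn('top','top5' if i==0 else None))
s=env.observe(); print(s['time_s'],s['position'],s['ft_force'])
E
```

```text
6.375 ((np.float64(132.66825185399122), 27), (np.float64(-45.15154345075865), 171)) ((np.float64(140.00136842907256), 44), (np.float64(-27.42999964794556), 124))
6.475 ((np.float64(149.98746069226158), 29), (np.float64(-31.423742225141712), 205)) ((np.float64(156.93997151032605), 41), (np.float64(-10.590168839936274), 130))
6.575 ((np.float64(166.81459638392437), 27), (np.float64(-16.142587208391312), 217)) ((None, 2), (np.float64(6.213845970253094), 136))
6.675 ((np.float64(-176.94543955197295), 30), (np.float64(-0.9677707406689107), 222)) ((None, 0), (np.float64(22.186794781258815), 129))
6.775 [ 0.45134454 -0.08928512  0.13296972] [ 2.11067026 -0.17784158  0.11387668]
```

Emit:
play_rows:
  commands:
    - {"grip":1,"x":0,"y":0,"z":0.023,"rx":0,"ry":0,"rz":0}
    - {"grip":1,"x":0,"y":0,"z":0,"rx":0,"ry":0,"rz":0}
    - {"grip":1,"x":0,"y":0,"z":0,"rx":0,"ry":0,"rz":0}
    - {"grip":1,"x":0,"y":0,"z":0,"rx":0,"ry":0,"rz":0}
    - {"grip":1,"x":0,"y":0,"z":0,"rx":0,"ry":0,"rz":0}
    - {"grip":1,"x":0,"y":0,"z":0,"rx":0,"ry":0,"rz":0}
    - {"grip":1,"x":0,"y":0,"z":0,"rx":0,"ry":0,"rz":0}
    - {"grip":1,"x":0,"y":0,"z":0,"rx":0,"ry":0,"rz":0}

```text
time_s: 7.78
position: [0.4509, -0.0891, 0.1101]
tool_rot: [[0.897, 0.442, 0.0], [0.442, -0.897, 0.0], [0.0, 0.0, -1.0]]
ft_force: [0.1, -0.3, 0.4]
grip_width: 0.0001
```

```bash
python3 - <<'E'
from h import *
for i in range(5):
    s=env.observe(); print(s['time_s'],turn('side','side6' if i==0 else None))
E
```

```text
7.775 ((np.float64(-9.232656402463059), 27), (np.float64(-169.9414322201461), 149))
7.825 ((np.float64(-2.1603580292932856), 25), (np.float64(-163.33470951198092), 140))
7.875 ((np.float64(4.815717163451901), 28), (np.float64(-157.16487494836645), 142))
7.925 ((np.float64(12.099279118837737), 25), (np.float64(-150.85136677600434), 131))
7.975 ((np.float64(18.857242892595213), 29), (np.float64(-145.45171036002085), 129))
```

Emit:
play_rows:
  commands:
    - {"grip":1,"x":0,"y":0,"z":0,"rx":0,"ry":0,"rz":0}
    - {"grip":1,"x":0,"y":0,"z":0,"rx":0,"ry":0,"rz":0}
    - {"grip":1,"x":0,"y":0,"z":0,"rx":0,"ry":0,"rz":0}
    - {"grip":1,"x":0,"y":0,"z":0,"rx":0,"ry":0,"rz":0}
    - {"grip":1,"x":0,"y":0,"z":0,"rx":0,"ry":0,"rz":0}
    - {"grip":1,"x":0,"y":0,"z":0,"rx":0,"ry":0,"rz":0}
    - {"grip":1,"x":0,"y":0,"z":0,"rx":0,"ry":0,"rz":0}
    - {"grip":1,"x":0,"y":0,"z":0,"rx":0,"ry":0,"rz":0}
    - {"grip":1,"x":0,"y":0,"z":0,"rx":0,"ry":0,"rz":0}
    - {"grip":1,"x":0,"y":0,"z":0,"rx":0,"ry":0,"rz":0}
    - {"grip":1,"x":0,"y":0,"z":0,"rx":0,"ry":0,"rz":0}
    - {"grip":1,"x":0,"y":0,"z":0,"rx":0,"ry":0,"rz":0}

```text
time_s: 9.52
position: [0.4509, -0.0891, 0.11]
tool_rot: [[0.897, 0.442, 0.0], [0.442, -0.897, -0.0], [0.0, 0.0, -1.0]]
ft_force: [0.5, 0.0, -0.1]
grip_width: -0.0
```

```bash
python3 - <<'E'
from h import *
for i in range(4):
    s=env.observe(); print(s['time_s'],turn('side','side7' if i==0 else None))
E
```

```text
9.525 ((np.float64(-152.43069046233825), 16), (np.float64(23.367224017351205), 225))
9.575 ((np.float64(-147.45928355528895), 16), (np.float64(29.09767276996879), 233))
9.625 ((np.float64(-141.96591783783708), 17), (np.float64(34.93364191312932), 237))
9.675 ((np.float64(-136.747996121641), 15), (np.float64(40.74533657443988), 236))
```

Emit:
play_rows:
  commands:
    - {"grip":1,"x":0,"y":0,"z":0,"rx":0,"ry":0,"rz":0}
    - {"grip":1,"x":0,"y":0,"z":0,"rx":0,"ry":0,"rz":0}
    - {"grip":1,"x":0,"y":0,"z":0,"rx":0,"ry":0,"rz":0}
    - {"grip":1,"x":0,"y":0,"z":0,"rx":0,"ry":0,"rz":0}
    - {"grip":1,"x":0,"y":0,"z":0,"rx":0,"ry":0,"rz":0}
    - {"grip":1,"x":0,"y":0,"z":0,"rx":0,"ry":0,"rz":0}
    - {"grip":1,"x":0,"y":0,"z":0,"rx":0,"ry":0,"rz":0}
    - {"grip":1,"x":0,"y":0,"z":0,"rx":0,"ry":0,"rz":0}
    - {"grip":1,"x":0,"y":0,"z":0,"rx":0,"ry":0,"rz":0}
    - {"grip":1,"x":0,"y":0,"z":0,"rx":0,"ry":0,"rz":0}
    - {"grip":1,"x":0,"y":0,"z":0,"rx":0,"ry":0,"rz":0}
    - {"grip":1,"x":0,"y":0,"z":0,"rx":0,"ry":0,"rz":0}

```text
time_s: 11.22
position: [0.4509, -0.0891, 0.11]
tool_rot: [[0.897, 0.442, 0.0], [0.442, -0.897, -0.0], [0.0, 0.0, -1.0]]
ft_force: [0.5, 0.1, -0.7]
grip_width: 0.0001
```

```bash
python3 - <<'E'
from h import *
for i in range(4):
    s=env.observe(); print(s['time_s'],turn('side','side8' if i==0 else None))
E
```

```text
11.225 ((np.float64(7.590515408126149), 24), (np.float64(-155.75951561525267), 140))
11.275 ((np.float64(11.31564712591881), 29), (np.float64(-151.04591308260547), 129))
11.325 ((np.float64(15.632649942664964), 34), (np.float64(-147.84270540657877), 139))
11.375 ((np.float64(19.524829955344718), 30), (np.float64(-144.40198274978079), 136))
```

Emit:
play_rows:
  commands:
    - {"grip":1,"x":0,"y":0,"z":0,"rx":0,"ry":0,"rz":0}
    - {"grip":1,"x":0,"y":0,"z":0,"rx":0,"ry":0,"rz":0}
    - {"grip":1,"x":0,"y":0,"z":0,"rx":0,"ry":0,"rz":0}
    - {"grip":1,"x":0,"y":0,"z":0.02,"rx":0,"ry":0,"rz":0}
    - {"grip":1,"x":0,"y":0,"z":0.011,"rx":0,"ry":0,"rz":0}

```text
time_s: 12.05
position: [0.4507, -0.089, 0.0784]
tool_rot: [[0.897, 0.442, -0.001], [0.442, -0.897, 0.0], [-0.001, -0.001, -1.0]]
ft_force: [0.4, -0.4, -1.1]
grip_width: 0.0002
```

```bash
python3 - <<'E'
from h import *
for i in range(5):
    s=env.observe(); print(s['time_s'],turn('side','side9' if i==0 else None))
s=env.observe(); print(s['time_s'],s['position'],s['ft_force'])
E
```

```text
12.05 ((np.float64(70.66081914898392), 31), (np.float64(-99.71967733199594), 74))
12.1 ((np.float64(74.40416473879195), 29), (np.float64(-97.15686282409057), 69))
12.15 ((np.float64(78.0524866485174), 30), (np.float64(-94.52393549829706), 65))
12.2 ((np.float64(81.71107472254373), 31), (np.float64(-92.32173797822016), 60))
12.25 ((np.float64(84.96058948799937), 30), (np.float64(-89.40580502896037), 55))
12.3 [ 0.45112025 -0.08915557  0.07939781] [-0.20701661  0.30523564  0.21714184]
```

Emit:
play_rows:
  commands:
    - {"grip":1,"x":0,"y":0,"z":0,"rx":0,"ry":0,"rz":0}
    - {"grip":1,"x":0,"y":0,"z":0,"rx":0,"ry":0,"rz":0}
    - {"grip":1,"x":0,"y":0,"z":0,"rx":0,"ry":0,"rz":0}
    - {"grip":1,"x":0,"y":0,"z":0,"rx":0,"ry":0,"rz":0}
    - {"grip":1,"x":0,"y":0,"z":0,"rx":0,"ry":0,"rz":0}
    - {"grip":1,"x":0,"y":0,"z":0,"rx":0,"ry":0,"rz":0}
    - {"grip":1,"x":0,"y":0,"z":0.0095,"rx":0,"ry":0,"rz":0}
    - {"grip":1,"x":0,"y":0,"z":0,"rx":0,"ry":0,"rz":0}
    - {"grip":1,"x":0,"y":0,"z":0,"rx":0,"ry":0,"rz":0}
    - {"grip":1,"x":0,"y":0,"z":0,"rx":0,"ry":0,"rz":0}

```text
time_s: 13.55
position: [0.4514, -0.0893, 0.0698]
tool_rot: [[0.897, 0.442, 0.001], [0.442, -0.897, -0.001], [0.001, 0.001, -1.0]]
ft_force: [-0.4, -0.5, 9.7]
grip_width: 0.0001
```

```bash
python3 - <<'E'
from h import *
for i in range(3):
    s=env.observe(); print(s['time_s'],turn('side','side10' if i==0 else None),turn('top','top10' if i==0 else None))
s=env.observe(); print(s['time_s'],s['position'],s['ft_force'])
c=cv2.imread('pics/side10.png')[190:310,250:410]; cv2.imwrite('pics/side10c.png',cv2.resize(c,None,fx=4,fy=4))
c=cv2.imread('pics/top10.png')[190:310,240:400]; cv2.imwrite('pics/top10c.png',cv2.resize(c,None,fx=4,fy=4))
E
```

```text
13.55 ((np.float64(140.77461187705285), 28), (np.float64(-36.72358366552065), 198)) ((np.float64(140.47628300173852), 48), (np.float64(-27.072354853852392), 129))
13.65 ((np.float64(140.77461187705285), 28), (np.float64(-36.72358366552065), 198)) ((np.float64(140.48502996964658), 47), (np.float64(-27.049816804323648), 129))
13.75 ((np.float64(140.77461187705285), 28), (np.float64(-36.80139296560966), 197)) ((np.float64(140.48502996964658), 47), (np.float64(-27.133560267366136), 130))
13.85 [ 0.45139464 -0.08933701  0.06977616] [-0.31544711 -0.91376243  8.21894804]
```

View pics/side10c.png

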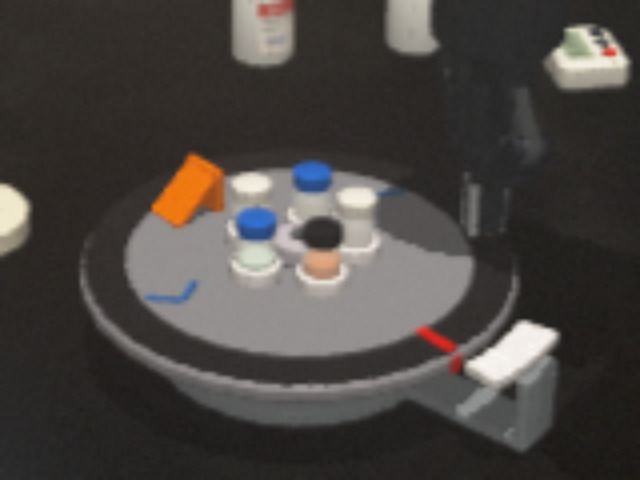

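View pics/top10c.png

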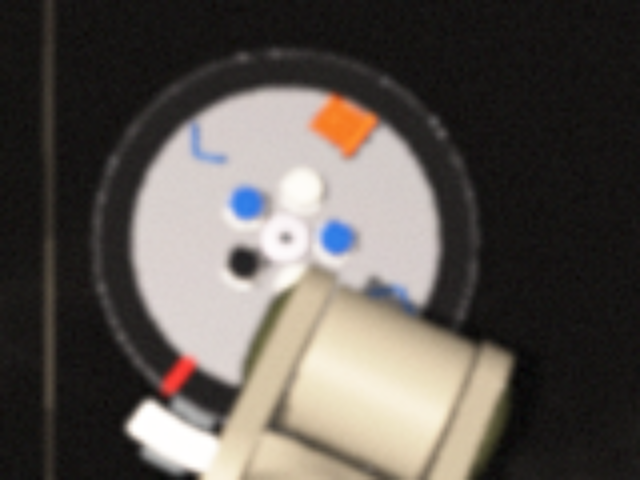

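```bash
python3 - <<'E'
from h import *
V,U=np.mgrid[:480,:640]
cal={n:optics.get_image(n) for n in('side','top')}
for f in ('top0','top4','side0','side10'):
    im=dict(cal[f[:-1] if f!='side10' else 'side']); im['color']=cv2.imread(f'pics/{f}.png')
    hsv=cv2.cvtColor(im['color'],cv2.COLOR_BGR2HSV)
    P=ray(im,np.c_[U.ravel(),V.ravel()],.06); 
    for C0 in ([.5524,-.039],[.5533,-.038],[.5515,-.0398]):
        d=P[:,:2]-C0; a=np.degrees(np.arctan2(d[:,1],d[:,0])).reshape(480,640); rad=np.hypot(*d.T).reshape(480,640)
        q=(hsv[...,1]<60)&(hsv[...,2]>170)&(rad>.128)&(rad<.175)&(abs(a-148)<35)
        r=((hsv[...,0]<4)|(hsv[...,0]>174))&(hsv[...,1]>150)&(rad>.1)&(rad<.126)
        R=np.degrees(np.angle(np.exp(1j*np.radians(a[r])).mean()))
        print(f,C0,q.sum(),np.percentile(a[q],[1,50,99]).round(1),(a[q].mean()).round(2),rad[q].mean().round(4),'red',R.round(2))
E
```

```text
top0 [0.5524, -0.039] 242 [138.5 149.7 161. ] 149.73 0.1474 red 1.08
top0 [0.5533, -0.038] 242 [139.  150.2 161.5] 150.24 0.1477 red 0.58
top0 [0.5515, -0.0398] 242 [138.  149.3 160.6] 149.28 0.1471 red 1.42
top4 [0.5524, -0.039] 755 [115.  148.1 179. ] 149.62 0.1526 red -8.32
top4 [0.5533, -0.038] 750 [115.2 148.3 179.4] 149.78 0.1528 red -8.94
top4 [0.5515, -0.0398] 766 [114.9 148.2 179.7] 149.79 0.1523 red -7.9
side0 [0.5524, -0.039] 172 [139.  149.3 160.6] 149.48 0.1496 red 0.51
side0 [0.5533, -0.038] 172 [139.5 149.8 161.1] 149.98 0.1499 red 0.09
side0 [0.5515, -0.0398] 172 [138.5 148.8 160.3] 149.04 0.1492 red 0.92
side10 [0.5524, -0.039] 172 [139.  149.3 160.6] 149.48 0.1496 red 140.77
side10 [0.5533, -0.038] 172 [139.5 149.8 161.1] 149.98 0.1499 red 141.46
side10 [0.5515, -0.0398] 172 [138.5 148.8 160.3] 149.04 0.1492 red 140.17
```

```bash
python3 - <<'E'
from h import *
print(order.close_job()); s=env.observe(); print(s['time_s'],s['ft_force'])
E
```

```text
the job is handed in; nothing more can be done
None
the job is handed in; nothing more can be done
```

I flicked the orange tab with the closed fingertips and the wheel coasted counter-clockwise at about 3 rad/s. The mark passed home twice. On the third arrival, at about 1.1 rad/s, I braked the wheel on the black rim, and the job was handed in with the fingertip still pressing there.

**Last checks:**
- **Standstill:** the wheel stood still in repeated pictures, to within 0.1° over 0.2 s.
- **Force:** the fingertip pressed with about 8–10 N.
- **Mark position:** the mark was at about 140.6° and the middle of home at about 149.6°. That is roughly 19 mm short of the middle, inside the 25 mm limit but not centred. Both cameras agreed to within about 2 mm. The brake took hold about 0.1 s earlier than I planned.
- **Bystanders:** none was touched as far as I saw. I did not re-measure their positions after the run.

**Before the flick:** I pressed the rim once to find the touch height. When I lifted off, the wheel crept a few degrees clockwise, so I moved the fingertip further back before pushing the tab.

The hand-in reported no verdict, so I don't know how the run was judged.

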